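Step the drilling jig on to its next hole

TASK

The drilling jig has to be stepped on by one hole for the next bore. First push the board carrier along its rail, away from the back stop, until it clicks into the next station; then pull up the back stop's lock knob, slide the stop after the carrier to its next hole and push the pin fully home. Finish still holding the knob, pin fully down, so that nothing can creep while the board is bored, and leave the tin, tape measure and pencil where they lie.

Things in the scene. Friction and masses are not known exactly. Their poses are not given: they have to be found in the camera images.
- jig: Drilling jig, fixed: plywood base 155 x 520 mm, its top 30 mm above the table, carries a 30 mm square steel tube (the rail), its top 68 mm above the table. Origin on the table under the rail's middle. y runs along the rail in the feed direction, the way carrier and stop must move; x points across to the side of the drill bracket (134 mm high, 115 mm from the origin along +y); z up.
- next_hole (a point): Mouth of the hole in the rail's top that the lock pin must drop into, fixed on the jig, 68 mm above the table. The rail has a row of such holes, 13 mm wide and 64 mm apart; they are both the carrier's stations and the stop's lock holes. The pin's present hole is 64 mm behind this one (-y of the jig).
- carrier (a joint): Slide of the board carrier along the jig's +y, m: 0 = last station, 0.064 = next station, 0.128 = the one after; starts at 0 to 0.03. Slides with 1.5 N; a sprung ball clicks into each station (to leave one takes about 9 N; it draws the carrier in over the last 3 mm). It carries a white board 90 x 222 x 18 mm, top 98 mm above the table.
- handle_grip (a point): Middle, on its axis, of the upright turned wooden handle on the carrier's tail, between knob and board; on the rail's centre line, 119 mm above the table. The handle is 25 mm in diameter, its wood reaches from 91 to 140 mm above the table. It moves with the carrier: grip it or push it.
- backstop (a joint): Slide of the back stop along the jig's +y, m: dark 40 mm square tube section, 90 mm long, sleeved on the rail behind the carrier. 0 = its pin's present hole, 0.064 = the next hole. Slides with 1.5 N once the pin is lifted. With both at the next station 3 mm are left between stop and carrier; a stop pushed further runs against the carrier.
- plunger (a joint): Lift of the stop's lock pin, m: 0 = fully home (13 mm deep), 0.020 = fully up. The 10 mm round-nosed pin is clear of the rail above 0.013 and has 1.5 mm play to either side in a hole. A spring draws it down (to pull takes 5 N at the bottom, 9 N at the top), but its guide is stiff: let go, it stops a few mm short of home and must be pushed down with about 2 N.
- lock_knob: Round black knob on the lock pin, on top of the back stop: 28 mm in diameter, 28 mm high (its lowest 10 mm are 23 mm in diameter); pin home, it reaches from 90 to 119 mm above the table. Rises with the pin. Origin in the middle of its underside, z up.
- knob_grip (a point): Point on the knob's axis at the height to grip, 107 mm above the table with the pin home.
- dowel_tin: Bystander: open grey tin, 70 mm in diameter, 58 mm high, in front of the jig. Origin in the middle of its underside.
- tape_measure: Bystander: yellow tape measure, 37 x 70 x 64 mm, standing in front of the jig. Origin under its middle.
- pencil: Bystander: pencil, 168 mm long, lying on the front edge of the jig's base (30 mm above the table) along the rail. Origin under its middle.

How it is judged:
On the way, in this order (a step that is already met when the one before it is completed fails the run):
1. the carrier has clicked into the next station while the stop is still locked in its old hole (value of joint carrier between 0.0605 and 0.0675 m and value of joint each of backstop, plunger below 0.005 m), for 0.2 s.
2. the lock pin is pulled clear of the rail by its knob (value of joint plunger above 0.012 m and contact force between the fingers and lock_knob above 1 N), for 0.05 s.
3. the stop has reached its next hole and the pin is fully home in it (value of joint backstop between 0.0605 and 0.0675 m and value of joint plunger below 0.002 m), for 0.2 s.
At the end, for the whole second after the job is handed in: Carrier in its next station (slide 64 mm, within 3.5 mm), back stop at its next hole (slide 64 mm, within 3.5 mm), lock pin within 2 mm of fully home, and the fingers still gripping the knob with more than 2 N (all of step 3 and value of joint carrier between 0.0605 and 0.0675 m and contact force between the fingers and lock_knob above 2 N and height (world z) of knob_grip below 0.11 m); the arm keeps its last pose, push and grip.
It fails at once if the tin, the tape measure or the pencil is shifted by more than 3 cm (distance of any of dowel_tin, tape_measure, pencil from where it was at the start of the episode above 0.03 m).
It also fails if it takes over 48 s, if anything falls off the work surface, if the arm or the gripper's body presses on something with over 40 N, if the wrist force passes 120 N, or if a joint passes its speed limit or range.

ROBOT

A 7-joint arm with a two-finger parallel gripper is mounted at the origin on the work surface; the furniture and walls round the work are solid. World frame = base frame: x ahead of the robot, y to its left, z up, the work surface at z = 0. Lengths are in m, angles in rad, forces in N, time in s.
With the tool pointing down it reaches from about 0.4 to 0.875 m from the base axis. Payload 19.3 kg.
Tool frame: the origin (TCP) lies at the very end of the fingers, on their centre line; the grasp point (between the pads) lies 19 mm behind it; z points along the fingers, y is the line along which they close (so a half turn about z gives the same grasp; the last joint's range is limited). The gripper opens to 85 mm and grips with 20 to 120 N. Pads are 22 mm wide; open, the fingers measure 114 mm over their backs; the gripper's body (76 mm by 85 mm) begins 54 mm behind the grasp point. The pads swing forward as they close: fully open they stand 13 mm farther back than shut.
Start: joints at [1.186, 0.521, -0.036, 1.599, 0.021, 1.021, -0.113], TCP at [0.193, -0.594, 0.206] pointing down, gripper open.
Joint ranges: [-2.91, 2.91], [-0.3, 2.13], [-1.5, 1.42], [0.17, 2.43], [-1.26, 4.41], [0.16, 1.93], [-2.52, 2.52]. Speed limits (rad/s): [1.89, 1.89, 2.39, 2.39, 3.01, 3.01, 3.01].

INTERFACE

Orientations are given as [roll, pitch, yaw] about the fixed x, y, z axes, in that order (R = Rz(yaw) Ry(pitch) Rx(roll)).
In Python, from workcell import bot gives the robot as it stands.
- The arm moves only by the shell command python3 -m crank 'ROWS' [FORCE]. ROWS is a JSON object of lists of equal length, an entry for each row: "travel": the shift along the world's x, y, z in cm, a list of three; "turn": the turn, a rotation vector about the world's x, y, z in degrees, a list of three; "gripper": the closure, from 0 (fully open) to 1 (shut). A call has exactly 5 rows; each row is the pose to reach, as a shift and turn from the pose commanded when the call began; what a row does not reach only later rows make up. A row lasts 1/10 s, in which the tool goes at most 50 mm and 8.59 degrees, less where a joint would pass 70% of its speed; a pose out of reach is approached as far as the arm can. A call with a gripper value outside its range is refused whole. The fingers move at their own pace and stop on an object; FORCE is the grip in N (left out, the last holds). Time passes only in rows, so rows that repeat a pose let the fingers close, or fill a call up. It gives the time, the measured TCP pose, the force, the opening and the grip force at its end, in the units of the state.
- bot.observe(): the state, without advancing time (a new reading comes with each control period).
- bot.grab_frame(name): name is "side" or "top"; returns a dict with "pixels" (420x560x3 uint8, red, green, blue), "fx", "fy", "cx", "cy" (pixels), "dist" ([k1, k2, p1, p2, k3] as OpenCV has them; the pictures are not rectified), "extrinsics" (4x4, takes a point from world to camera coordinates). Camera axes: x right, y down, z forward; pixel columns grow to the right and rows downward; lengths in m; the calibration is good to about 2 mm. A picture is of the moment at which its call begins. There is no depth.
- bot.job_done(): hands the job in; it is judged then, once.
The state is a dict: "clock": time; "qpos": joint angles; "qd": joint speeds; "joint_efforts": joint torques, N m; "position": TCP position; "tool_rot": TCP orientation; "force": force on the tool from outside, world axes, zero at the start; "moment": the same for the moment, N m; "grip_width": finger opening in m; "finger_force": force on a finger pad.
Only numpy, scipy, OpenCV 4.12 (cv2) and the standard library are available. Lean on these libraries where they do the work, as an engineer would, in place of code of your own. Each camera call takes 0.05 s, during which the arm holds its last target. There are 200 camera calls.

## Working session

There is one attempt and no reset: what is moved stays moved. The work goes in short steps, Python scripts to look and compute and a shell command to move; the robot and the scene stay as the last step left them, time stands still between calls to the robot, and variables do not carry over. Pictures are saved under pics/ and viewed, at most 10 in all, crops included, and the job is handed in when it is done.

```bash
mkdir -p pics && ls
python3 - <<'E'
from workcell import bot
import cv2,numpy as np
for n in("side","top"):
    f=bot.grab_frame(n)
    cv2.imwrite(f"pics/{n}0.png",f["pixels"][:,:,::-1])
    E=np.array(f["extrinsics"]);print(n,f["fx"],f["fy"],f["cx"],f["cy"],f["dist"]);print(E.round(4).tolist(),(-E[:3,:3].T@E[:3,3]).round(3))
print(bot.observe())
E
```

```text
pics
side 497.1897552025042 497.1897552025042 274.66509712129766 213.8831529285652 [-0.15416569  0.          0.          0.          0.        ]
[[-0.996, -0.0853, -0.0247, 0.445], [-0.0086, 0.369, -0.9294, 0.1153], [0.0884, -0.9255, -0.3683, 0.8312], [0.0, 0.0, 0.0, 1.0]] [0.371 0.765 0.424]
top 390.0830942069943 390.0830942069943 282.90640374915796 205.23733955511818 [-0.01323188  0.          0.          0.          0.        ]
[[0.0134, -0.9996, 0.023, -0.0198], [-0.9879, -0.0168, -0.1539, 0.4605], [0.1542, -0.0207, -0.9878, 0.8754], [0.0, 0.0, 0.0, 1.0]] [0.32  0.006 0.936]
{'clock': 0.1, 'qpos': array([ 1.18579762,  0.52200554, -0.03634508,  1.5999136 ,  0.02123026,
        1.02108083, -0.11282242]), 'qd': array([ 0.00119776, -0.0020845 ,  0.00309604, -0.00127488, -0.00011643,
       -0.00280868,  0.00051494]), 'joint_efforts': array([ 2.29127138e-03, -9.28495002e+01,  1.98335543e+00, -3.70538628e+01,
        1.80308829e-02,  5.33400045e-03,  4.57232716e-06]), 'position': array([ 0.19338981, -0.59400427,  0.20536463]), 'tool_rot': array([-3.14057491e+00,  8.65232218e-05,  3.14795795e-01]), 'force': array([-0.39555702,  0.71603569, -0.43816047]), 'moment': array([ 0.04694675, -0.02070566,  0.00735413]), 'finger_force': 0.0, 'grip_width': 0.08527974624749354}
```

View pics/side0.png

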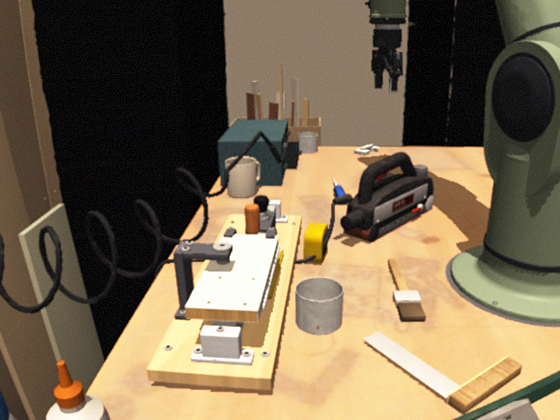

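View pics/top0.png

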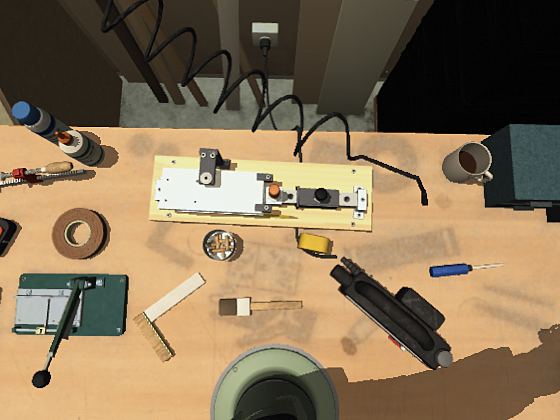

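The side view shows the orange handle at about (252,217) with the black knob behind it at (261,203). In the top view the handle is at (274,190), the knob at (322,195), the board around (215,190), and the feed direction points left, which is +y in world. A coiled cable hangs behind the jig.

```bash
cat > h.py <<'E'
import cv2,numpy as np
from workcell import bot
class V:
    def __init__(s,n,img=None):
        f=bot.grab_frame(n);s.im=f["pixels"];s.K=np.array([[f["fx"],0,f["cx"]],[0,f["fy"],f["cy"]],[0,0,1]]);s.d=np.array(f["dist"],float)
        E=np.array(f["extrinsics"]);s.R=E[:3,:3];s.t=E[:3,3];s.c=-s.R.T@s.t
        s.hsv=cv2.cvtColor(s.im,cv2.COLOR_RGB2HSV)
    def rays(s,p):
        u=cv2.undistortPoints(np.array(p,float).reshape(-1,1,2),s.K,s.d)[:,0]
        return np.c_[u,np.ones(len(u))]@s.R
    def plane(s,p,z):
        r=s.rays(p);return s.c+r*((z-s.c[2])/r[:,2])[:,None]
    def blob(s,lo,hi,box):
        x0,y0,x1,y1=box;m=np.zeros(s.hsv.shape[:2],np.uint8)
        m[y0:y1,x0:x1]=cv2.inRange(s.hsv,lo,hi)[y0:y1,x0:x1]
        n,l,st,c=cv2.connectedComponentsWithStats(m)
        if n<2:return None,None,None
        k=1+np.argmax(st[1:,4]);return c[k],st[k],(l==k).astype(np.uint8)
def tri(a,pa,b,pb):
    u,v=a.rays([pa])[0],b.rays([pb])[0];A=np.c_[u,-v]
    st=np.linalg.lstsq(A,b.c-a.c,rcond=None)[0]
    P,Q=a.c+u*st[0],b.c+v*st[1];return (P+Q)/2,np.linalg.norm(P-Q)
E
python3 - <<'E'
from h import *
T=V("top");S=V("side")
np.set_printoptions(precision=4,suppress=True)
for n,lo,hi,bt,bs,z in [("handle",(3,120,60),(16,255,255),(255,170,300,210),(235,195,270,245),.119),("knob",(0,0,0),(180,255,40),(306,180,335,210),(250,190,275,210),.107)]:
    ct,st,mt=T.blob(lo,hi,bt);cs,ss,ms=S.blob(lo,hi,bs)
    print(n,ct,st,cs,ss);print(tri(T,ct,S,cs),T.plane([ct],z))
c,st,m=T.blob((0,0,170),(180,45,255),(150,155,275,225));r=cv2.minAreaRect(cv2.findContours(m,0,2)[0][0]);print("board",c,st,r)
print(T.plane(cv2.boxPoints(r),.098))
c,st,m=T.blob((18,60,140),(32,200,255),(140,145,385,240));print("base",st)
r=cv2.minAreaRect(np.argwhere(m)[:,::-1].astype(np.float32));print(T.plane(cv2.boxPoints(r),.03),T.plane([r[0]],.03))
c,st,m=T.blob((20,140,100),(30,255,255),(295,228,340,260));print("tape",c,T.plane([c],.05))
print("tin",T.plane([(220,245)],.03))
for a,b in [((425,203),(288,160)),((297,100),(210,170))]: print("cable",tri(T,a,S,b))
def big(v,x0,y0,x1,y1,f): return cv2.resize(v.im[y0:y1,x0:x1,::-1],None,fx=f,fy=f,interpolation=cv2.INTER_CUBIC)
cv2.imwrite("pics/c1.png",np.vstack([big(T,240,160,380,235,5),np.pad(big(S,195,180,335,220,5),((0,0),(0,0),(0,0)))]))
E
```

```text
handle [274.2857 188.2143] [269 181  13  15 126] [251.7918 217.5446] [244 197  16  37 437]
(array([0.483 , 0.0077, 0.1165]), np.float64(0.003393283576586586)) [[0.4842 0.0078 0.119 ]]
knob [321.1915 194.2199] [315 188  16  15 141] [261.7559 202.3386] [255 197  13  13 127]
(array([ 0.4759, -0.0941,  0.1053]), np.float64(0.0007480068813688744)) [[ 0.4752 -0.0939  0.107 ]]
board [208.6781 191.1812] [ 154  168  110   48 3852] ((208.67169189453125, 189.94908142089844), (108.14952850341797, 42.96049118041992), 3.8506388664245605)
[[0.4408 0.2684 0.098 ]
 [0.536  0.2682 0.098 ]
 [0.5241 0.031  0.098 ]
 [0.4288 0.0352 0.098 ]]
base [ 148  155  225   76 6708]
[[ 0.4223  0.3006  0.03  ]
 [ 0.5796  0.3037  0.03  ]
 [ 0.564  -0.2309  0.03  ]
 [ 0.4058 -0.22    0.03  ]] [[0.4919 0.0394 0.03  ]]
tape [313.1859 242.4014] [[ 0.3743 -0.0824  0.05  ]]
tin [[0.3663 0.131  0.03  ]]
cable (array([ 0.4483, -0.3121,  0.1273]), np.float64(0.016005732162144428))
cable (array([ 0.5985, -0.0377,  0.2016]), np.float64(0.09010546599790627))
```

View pics/c1.png

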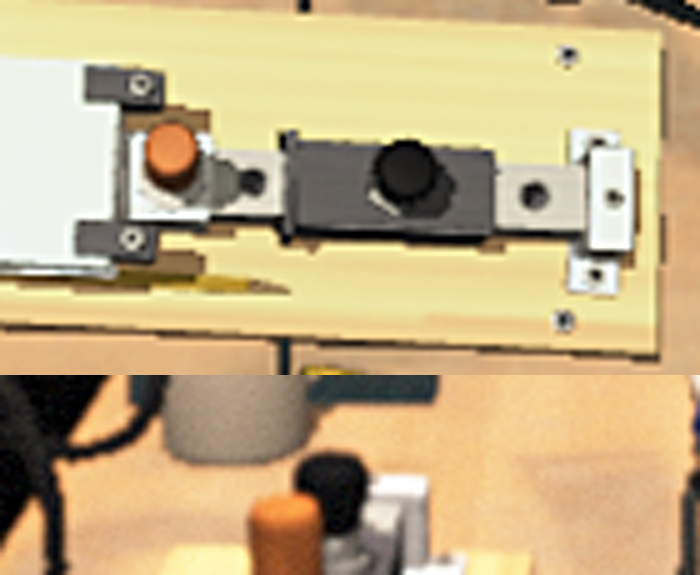

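The crop shows the next hole in front of the stop at about px (290.4,196) and the freed hole behind it at about (347,199). The knob is at (321,194) and the handle at (274,188), and the carrier's tail clamps end near px 272–282. Next I fix the rail line from the holes.

Run:
```python
from h import *
np.set_printoptions(precision=4,suppress=True)
T=V("top")
hs=[]
for b in [(286,192,295,201),(342,194,352,204)]:
    x0,y0,x1,y1=b;g=255-cv2.cvtColor(T.im,cv2.COLOR_RGB2GRAY)[y0:y1,x0:x1].astype(float)
    w=np.clip(g-120,0,None);Y,X=np.mgrid[y0:y1,x0:x1];p=(np.sum(X*w)/w.sum(),np.sum(Y*w)/w.sum());P=T.plane([p],.068)[0];hs.append(P);print(p,P)
d=hs[0]-hs[1];L=np.hypot(*d[:2]);print("spacing",L,"yaw deg",np.degrees(np.arctan2(-d[0],d[1])),"mid",(hs[0]+hs[1])/2)
print("stop ends z.078",T.plane([(298.5,200),(339,200)],.078)); print("carrier tail",T.plane([(282,200),(272,176)],.085))
o=bot.observe();print(o["clock"],o["position"])
```

```text
(np.float64(289.254118616145), np.float64(195.85749588138387)) [ 0.4774 -0.0262  0.068 ]
(np.float64(346.165625), np.float64(198.454375)) [ 0.4737 -0.1554  0.068 ]
spacing 0.12927394357847047 yaw deg -1.6411886260701 mid [ 0.4756 -0.0908  0.068 ]
stop ends z.078 [[ 0.4666 -0.0466  0.078 ]
 [ 0.4682 -0.1374  0.078 ]]
carrier tail [[ 0.4648 -0.0096  0.085 ]
 [ 0.5187  0.0135  0.085 ]]
0.25 [ 0.1934 -0.5941  0.2056]
```

```bash
python3 -m crank '{"travel":[[0,0,4],[1,3,8],[3,7,10],[5,11,10],[7,15,10]],"turn":[[0,0,5],[0,0,10],[0,0,16],[0,0,23],[0,0,30]],"gripper":[0,0,0,0,0]}' 40
python3 -m crank '{"travel":[[2,4,0],[4,8,0],[6,12,0],[8,16,0],[10,20,0]],"turn":[[0,0,6],[0,0,12],[0,0,18],[0,0,24],[0,0,30]],"gripper":[0,0,0,0,0]}' 
python3 -m crank '{"travel":[[2,4,0],[4,8,0],[6,12,0],[8,16,0],[10,20,0]],"turn":[[0,0,3],[0,0,6],[0,0,9],[0,0,10.3],[0,0,10.3]],"gripper":[0,0,0,0,0]}'
```

```text
clock: 0.75
position: [0.264, -0.4428, 0.3065]
tool_rot: [3.14, 0.001, 0.843]
force: [0.7, -0.6, 0.5]
grip_width: 0.0855
finger_force: 0.0
clock: 1.25
position: [0.3639, -0.2426, 0.3061]
tool_rot: [3.141, 0.0, 1.366]
force: [1.5, -1.2, -0.3]
grip_width: 0.0853
finger_force: 0.0
clock: 1.75
position: [0.464, -0.0427, 0.3061]
tool_rot: [3.141, 0.0, 1.542]
force: [0.8, -1.4, 0.5]
grip_width: 0.0857
finger_force: 0.0
```

```bash
python3 -m crank '{"travel":[[1.6,4.8,-2],[1.6,4.8,-6],[1.6,4.8,-10],[1.6,4.8,-13],[1.6,4.8,-15]],"turn":[[0,0,0],[0,0,0],[0,0,0],[0,0,0],[0,0,0]],"gripper":[0,0,0,0,0]}'
python3 - <<'E'
from h import *
T=V("top");S=V("side")
cv2.imwrite("pics/c2.png",np.hstack([cv2.resize(v.im[y:y+100,x:x+100,::-1],None,fx=4,fy=4) for v,x,y in((T,230,140),(S,200,160))]))
E
```

```text
clock: 2.25
position: [0.4785, 0.0038, 0.1538]
tool_rot: [-3.139, -0.0, 1.542]
force: [0.6, -0.3, 1.2]
grip_width: 0.0856
finger_force: 0.0
```

View pics/c2.png

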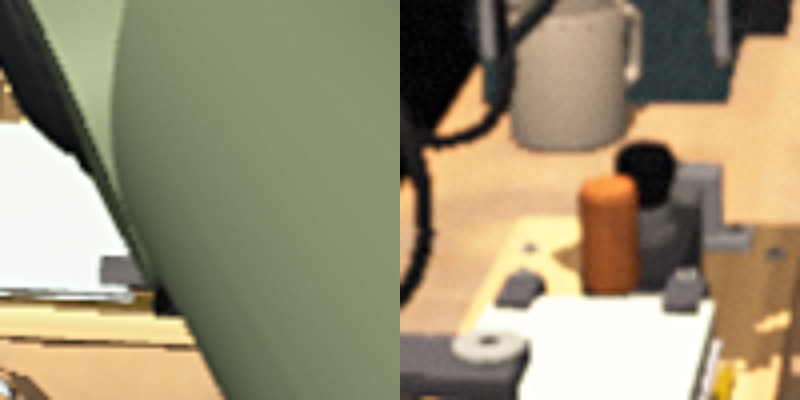

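The side crop shows the two fingers at about (322,168) and (380,168), straddling the handle at (352,215). They are centred to within 1–2 mm, and the clamps beside the board are low. Next I go down and grip the handle.

```bash
python3 -m crank '{"travel":[[0,0.1,-2],[0,0.1,-4.2],[0,0.1,-4.2],[0,0.1,-4.2],[0,0.1,-4.2]],"turn":[[0,0,0],[0,0,0],[0,0,0],[0,0,0],[0,0,0]],"gripper":[0,0,0,0.5,0.7]}' 30
python3 -m crank '{"travel":[[0,0,0],[0,0,0],[0,0,0],[0,0,0],[0,0,0]],"turn":[[0,0,0],[0,0,0],[0,0,0],[0,0,0],[0,0,0]],"gripper":[0.9,1,1,1,1]}' 30
```

```text
clock: 2.85
position: [0.4803, 0.0047, 0.1153]
tool_rot: [3.14, 0.0, 1.542]
force: [0.1, 0.5, -0.3]
grip_width: 0.0591
finger_force: 0.0
clock: 3.35
position: [0.4801, 0.0048, 0.1147]
tool_rot: [3.14, 0.0, 1.542]
force: [-0.5, 0.6, 10.4]
grip_width: 0.0001
finger_force: 5.4
```

Run:
```python
from h import *
S=V("side")
cv2.imwrite("pics/c3.png",cv2.resize(S.im[110:260,180:360,::-1],None,fx=4,fy=4))
print(bot.observe()["force"])
```

```text
[-0.79108677  0.26522595 11.17571897]
```

View pics/c3.png

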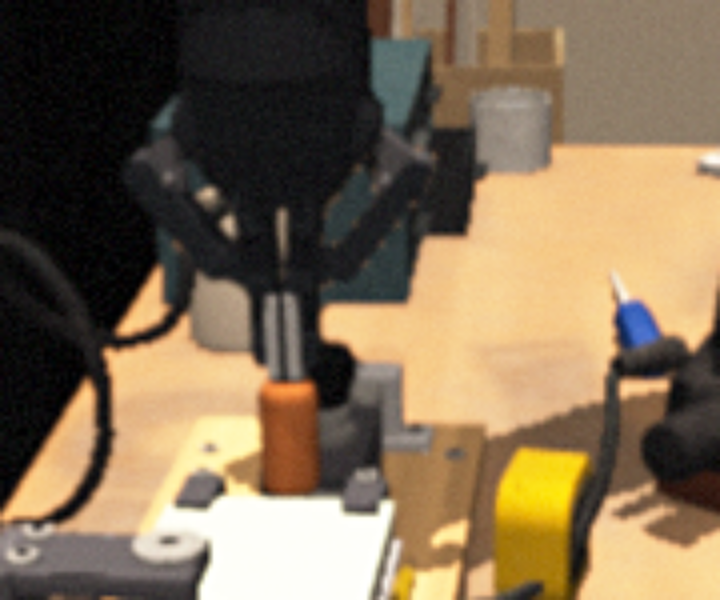

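The side crop shows the shut fingers ending at about px (252,204), exactly at the handle's top edge, and the handle hasn't moved (252, rows 205–233). I need to know whether the tips stand on top of the handle or behind it.

Run:
```python
from h import *
np.set_printoptions(precision=4,suppress=True)
S=V("side")
for P in [(.4801,.0048,.1147),(.48,.0075,.14),(.48,.0075,.091),(.48,.0075,.119),(.48,-.0075,.1147),(.4755,-.094,.119),(.4755,-.02,.1147)]:
    print(P,cv2.projectPoints(np.array([P]),cv2.Rodrigues(S.R)[0],S.t,S.K,S.d)[0].ravel())
m=cv2.inRange(S.hsv,(3,120,60),(16,255,255))[190:245,235:270]
print(np.c_[np.arange(190,245),m.sum(1)//255].T)
print(S.plane([(252.5,205),(252.5,233)],.14),bot.observe())
```

```text
(0.4801, 0.0048, 0.1147) [252.775  217.7184]
(0.48, 0.0075, 0.14) [251.9988 204.0455]
(0.48, 0.0075, 0.091) [253.2129 231.4214]
(0.48, 0.0075, 0.119) [252.5231 215.926 ]
(0.48, -0.0075, 0.1147) [253.7525 214.9758]
(0.4755, -0.094, 0.119) [261.9111 195.4234]
(0.4755, -0.02, 0.1147) [257.2727 212.285 ]
[[190. 191. 192. 193. 194. 195. 196. 197. 198. 199. 200. 201. 202. 203.
  204. 205. 206. 207. 208. 209. 210. 211. 212. 213. 214. 215. 216. 217.
  218. 219. 220. 221. 222. 223. 224. 225. 226. 227. 228. 229. 230. 231.
  232. 233. 234. 235. 236. 237. 238. 239. 240. 241. 242. 243. 244.]
 [  2.   1.   1.   1.   3.   6.   3.   2.   3.   1.   0.   1.   0.   0.
    0.  13.  14.  14.  16.  16.  16.  16.  16.  16.  15.  14.  15.  15.
   15.  15.  15.  14.  15.  17.  18.  21.  23.  23.  22.  22.  20.  17.
   13.   9.   0.   0.   0.   0.   0.   0.   0.   0.   0.   0.   0.]]
[[0.4786 0.0119 0.14  ]
 [0.4643 0.1244 0.14  ]] {'clock': 3.45, 'qpos': array([ 0.3068,  0.4776, -0.5694,  2.0373,  0.3819,  0.7287, -0.53  ]), 'qd': array([ 0.0001, -0.0002, -0.0002, -0.0009,  0.0005,  0.0007,  0.001 ]), 'joint_efforts': array([ -0.027 , -69.2051,  -6.6695, -24.7079,   0.0988,  -0.2841,
         0.0003]), 'position': array([0.4801, 0.0048, 0.1147]), 'tool_rot': array([3.1401, 0.    , 1.5417]), 'force': array([-0.2441,  0.2558, 10.5927]), 'moment': array([ 0.0054,  0.2683, -0.0238]), 'finger_force': 5.352423294316395, 'grip_width': 0.00025535761177403107}
```

The handle sits where I measured it: (0.480, 0.0075) projects onto it for both z = 0.14 and z = 0.091. So the shut tips are standing on its top at a true z of about 0.140, while the robot reports 0.1147. That makes the true tips about 25 mm higher than reported, and the earlier fingertip pixels agree (row 175 in the last picture and about 90 at the start). I'll back off, open, and grip 25 mm lower.

```bash
python3 -m crank '{"travel":[[0,0,3],[0,0,4],[0,0,4],[0,0,4],[0,0,4]],"turn":[[0,0,0],[0,0,0],[0,0,0],[0,0,0],[0,0,0]],"gripper":[0.7,0.2,0,0,0]}' 30
python3 -m crank '{"travel":[[0,0.1,0],[0,0.1,0],[0,0.1,-1],[0,0.1,-3],[0,0.1,-5]],"turn":[[0,0,0],[0,0,0],[0,0,0],[0,0,0],[0,0,0]],"gripper":[0,0,0,0,0]}'
python3 - <<'E'
from h import *
np.set_printoptions(precision=4,suppress=True)
print(bot.observe()["position"],bot.observe()["grip_width"])
S=V("side");cv2.imwrite("pics/c4.png",cv2.resize(S.im[140:250,190:330,::-1],None,fx=4,fy=4))
E
```

```text
clock: 3.95
position: [0.4791, 0.0046, 0.1532]
tool_rot: [-3.141, 0.0, 1.542]
force: [0.1, 0.4, -0.0]
grip_width: 0.0724
finger_force: 0.0
clock: 4.45
position: [0.4794, 0.0056, 0.1027]
tool_rot: [3.141, -0.0, 1.542]
force: [-0.4, -0.0, -0.5]
grip_width: 0.0855
finger_force: 0.0
[0.4794 0.0056 0.1027] 0.08551145332503926
```

View pics/c4.png

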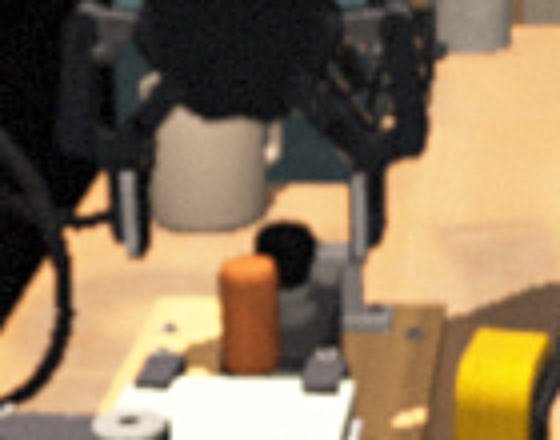

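The open tips are at crop row 255 (px row 204), so true z is about 0.140 against 0.103 reported. With the 13 mm swing-back that again gives an offset of about 24–25 mm. The fingers are centred on the handle (mid 247, handle 249), so I lower a further 17 mm and grip.

```bash
python3 -m crank '{"travel":[[0,0,-1.7],[0,0,-1.7],[0,0,-1.7],[0,0,-1.7],[0,0,-1.7]],"turn":[[0,0,0],[0,0,0],[0,0,0],[0,0,0],[0,0,0]],"gripper":[0,0.3,0.6,0.8,0.9]}' 30
python3 -m crank '{"travel":[[0,0,0],[0,0,0],[0,0,0],[0,0,0],[0,0,0]],"turn":[[0,0,0],[0,0,0],[0,0,0],[0,0,0],[0,0,0]],"gripper":[0.9,0.9,0.9,0.9,0.9]}' 30
```

```text
clock: 5.0
position: [0.4798, 0.0056, 0.0875]
tool_rot: [3.141, 0.0, 1.542]
force: [-0.2, 1.0, 0.5]
grip_width: 0.0282
finger_force: 0.0
clock: 5.5
position: [0.4802, 0.0057, 0.0876]
tool_rot: [3.14, 0.0, 1.542]
force: [0.6, -0.8, 7.2]
grip_width: 0.0238
finger_force: 29.8
```

```bash
python3 -m crank '{"travel":[[0,0.5,0],[0,1,0],[0,1.6,0],[0.1,2.2,0],[0.1,2.6,0]],"turn":[[0,0,0],[0,0,0],[0,0,0],[0,0,0],[0,0,0]],"gripper":[0.9,0.9,0.9,0.9,0.9]}'
python3 -m crank '{"travel":[[0,0.1,0],[0,0.2,0],[0,0.2,0],[0,0.2,0],[0,0.2,0]],"turn":[[0,0,0],[0,0,0],[0,0,0],[0,0,0],[0,0,0]],"gripper":[0.9,0.9,0.9,0.9,0.9]}'
python3 -m crank '{"travel":[[0,0.1,0],[0,0.2,0],[0,0.2,0],[0,0.2,0],[0,0.2,0]],"turn":[[0,0,0],[0,0,0],[0,0,0],[0,0,0],[0,0,0]],"gripper":[0.9,0.9,0.9,0.9,0.9]}'
```

```text
clock: 6.0
position: [0.4811, 0.0313, 0.0876]
tool_rot: [3.14, 0.001, 1.541]
force: [0.4, -6.1, 10.1]
grip_width: 0.024
finger_force: 30.0
clock: 6.5
position: [0.4811, 0.0335, 0.0876]
tool_rot: [3.14, 0.0, 1.541]
force: [0.3, -2.0, 7.8]
grip_width: 0.0239
finger_force: 30.0
clock: 7.0
position: [0.4812, 0.0356, 0.0876]
tool_rot: [3.14, 0.0, 1.541]
force: [1.2, -1.9, 7.5]
grip_width: 0.0239
finger_force: 29.9
```

```bash
python3 -m crank '{"travel":[[0,0.1,0],[0,0.2,0],[0,0.2,0],[0,0.2,0],[0,0.2,0]],"turn":[[0,0,0],[0,0,0],[0,0,0],[0,0,0],[0,0,0]],"gripper":[0.9,0.9,0.9,0.9,0.9]}'
python3 -m crank '{"travel":[[0,0.1,0],[0,0.15,0],[0,0.15,0],[0,0.15,0],[0,0.15,0]],"turn":[[0,0,0],[0,0,0],[0,0,0],[0,0,0],[0,0,0]],"gripper":[0.9,0.9,0.9,0.9,0.9]}'
python3 -m crank '{"travel":[[0,0.1,0],[0,0.15,0],[0,0.15,0],[0,0.15,0],[0,0.15,0]],"turn":[[0,0,0],[0,0,0],[0,0,0],[0,0,0],[0,0,0]],"gripper":[0.9,0.9,0.9,0.9,0.9]}'
```

```text
clock: 7.5
position: [0.4813, 0.0378, 0.0876]
tool_rot: [3.14, -0.0, 1.542]
force: [1.9, -0.4, 6.8]
grip_width: 0.0239
finger_force: 29.8
clock: 8.0
position: [0.4813, 0.0392, 0.0876]
tool_rot: [3.14, -0.0, 1.541]
force: [1.7, 0.0, 6.9]
grip_width: 0.0243
finger_force: 29.8
clock: 8.5
position: [0.4814, 0.0409, 0.0876]
tool_rot: [3.14, -0.0, 1.542]
force: [1.9, 0.9, 6.2]
grip_width: 0.024
finger_force: 29.7
```

```bash
python3 -m crank '{"travel":[[0,0.1,0],[0,0.1,0],[0,0.1,0],[0,0.1,0],[0,0.1,0]],"turn":[[0,0,0],[0,0,0],[0,0,0],[0,0,0],[0,0,0]],"gripper":[0.9,0.9,0.9,0.9,0.9]}'
python3 -m crank '{"travel":[[0,0.1,0],[0,0.1,0],[0,0.1,0],[0,0.1,0],[0,0.1,0]],"turn":[[0,0,0],[0,0,0],[0,0,0],[0,0,0],[0,0,0]],"gripper":[0.9,0.9,0.9,0.9,0.9]}'
```

```text
clock: 9.0
position: [0.4814, 0.0423, 0.0876]
tool_rot: [3.14, -0.001, 1.542]
force: [2.3, 3.2, 6.9]
grip_width: 0.0242
finger_force: 29.8
clock: 9.5
position: [0.4815, 0.0432, 0.0876]
tool_rot: [3.14, -0.001, 1.542]
force: [2.3, 2.1, 6.8]
grip_width: 0.0241
finger_force: 29.8
```

```bash
python3 -m crank '{"travel":[[0,0.1,0],[0,0.1,0],[0,0.1,0],[0,0.1,0],[0,0.1,0]],"turn":[[0,0,0],[0,0,0],[0,0,0],[0,0,0],[0,0,0]],"gripper":[0.9,0.9,0.9,0.9,0.9]}'
python3 -m crank '{"travel":[[0,0,0],[0,0,0],[0,0,2],[0,0,5],[0,0,8]],"turn":[[0,0,0],[0,0,0],[0,0,0],[0,0,0],[0,0,0]],"gripper":[0.5,0,0,0,0]}'
python3 - <<'E'
from h import *
np.set_printoptions(precision=4,suppress=True)
S=V("side")
m=cv2.inRange(S.hsv,(3,120,60),(16,255,255))[195:260,225:275]
for r,c in zip(m.sum(1)//255,range(195,260)): print((c,int(r)),end=" ")
w=np.argwhere(m[:, :]);print(np.median(w[:,1])+225)
for y in(.042,.0435,.045,.047): 
  for z in (.14,.091): print(y,z,cv2.projectPoints(np.array([(.482,y,z)]),cv2.Rodrigues(S.R)[0],S.t,S.K,S.d)[0].ravel())
E
```

```text
clock: 10.0
position: [0.4815, 0.0437, 0.0876]
tool_rot: [3.139, -0.0, 1.541]
force: [2.7, -1.4, 7.5]
grip_width: 0.0239
finger_force: 29.9
clock: 10.5
position: [0.4798, 0.0438, 0.1676]
tool_rot: [-3.14, -0.0, 1.542]
force: [0.8, -0.5, 0.0]
grip_width: 0.0853
finger_force: 0.0
(195, 10) (196, 4) (197, 4) (198, 9) (199, 3) (200, 1) (201, 1) (202, 1) (203, 1) (204, 2) (205, 2) (206, 2) (207, 2) (208, 2) (209, 2) (210, 1) (211, 1) (212, 12) (213, 13) (214, 14) (215, 14) (216, 15) (217, 15) (218, 15) (219, 15) (220, 15) (221, 15) (222, 15) (223, 15) (224, 15) (225, 15) (226, 15) (227, 16) (228, 16) (229, 17) (230, 19) (231, 22) (232, 21) (233, 20) (234, 19) (235, 17) (236, 16) (237, 15) (238, 15) (239, 16) (240, 14) (241, 15) (242, 13) (243, 5) (244, 0) (245, 0) (246, 0) (247, 0) (248, 0) (249, 0) (250, 0) (251, 0) (252, 0) (253, 0) (254, 0) (255, 0) (256, 0) (257, 0) (258, 0) (259, 0) 248.0
0.042 0.14 [247.9507 211.7132]
0.042 0.091 [249.3113 239.991 ]
0.0435 0.14 [247.822  212.0611]
0.0435 0.091 [249.1883 240.3796]
0.045 0.14 [247.6929 212.4103]
0.045 0.091 [249.0648 240.7695]
0.047 0.14 [247.52   212.8778]
0.047 0.091 [248.8996 241.2915]
```

The carrier has clicked in. The force reversed at y ≈ 0.0435, and the side view puts the handle at y ≈ 0.045, about 37 mm further on. That agrees with the gap I estimated at the start. Next is the knob.

```bash
python3 -m crank '{"travel":[[0,-4,0],[-0.2,-8,0],[-0.4,-12,0],[-0.4,-13.7,-1],[-0.4,-13.7,-3]],"turn":[[0,0,0],[0,0,0],[0,0,0],[0,0,0],[0,0,0]],"gripper":[0,0,0,0,0]}' 30
python3 -m crank '{"travel":[[0,0,-1.5],[0,0,-3],[0,0,-3],[0,0,-3],[0,0,-3]],"turn":[[0,0,0],[0,0,0],[0,0,0],[0,0,0],[0,0,0]],"gripper":[0,0,0,0,0]}'
python3 - <<'E'
from h import *
np.set_printoptions(precision=4,suppress=True)
print(bot.observe()["position"])
S=V("side");cv2.imwrite("pics/c5.png",cv2.resize(S.im[140:240,200:325,::-1],None,fx=5,fy=5))
for P in [(.4757,-.093,.119),(.4757,-.093,.09),(.4757-.05,-.093,.1137),(.4757+.05,-.093,.1137)]: print(cv2.projectPoints(np.array([P]),cv2.Rodrigues(S.R)[0],S.t,S.K,S.d)[0].ravel())
E
```

```text
clock: 11.05
position: [0.4767, -0.0961, 0.137]
tool_rot: [3.14, 0.001, 1.538]
force: [1.2, 0.9, -0.2]
grip_width: 0.0853
finger_force: 0.0
clock: 11.55
position: [0.4768, -0.0931, 0.1075]
tool_rot: [3.141, 0.0, 1.542]
force: [-0.3, -0.1, 0.4]
grip_width: 0.0854
finger_force: 0.0
[ 0.4768 -0.0931  0.1075]
[261.744  195.6045]
[262.2743 210.2781]
[288.8919 198.4698]
[235.0852 198.1677]
```

View pics/c5.png

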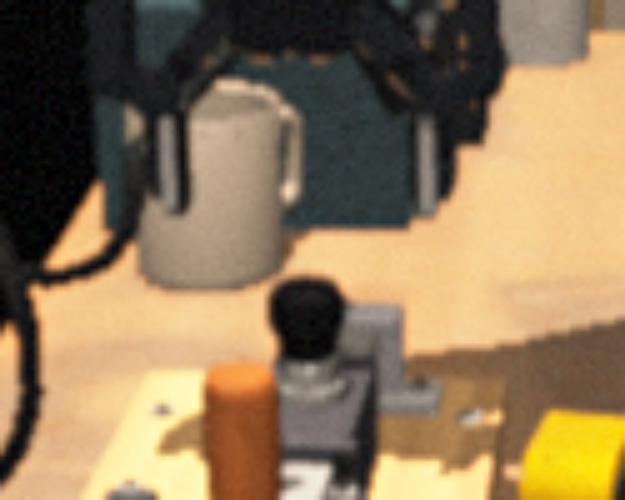

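The tips are at crop row 213 (px 182.6, true z ≈ 0.145), as the 25 mm offset predicts. The finger midpoint is at 302 and the knob at 307, so I shift x by −1 mm, go down and grip.

```bash
python3 -m crank '{"travel":[[-0.1,0,-2],[-0.1,0,-4.2],[-0.1,0,-4.2],[-0.1,0,-4.2],[-0.1,0,-4.2]],"turn":[[0,0,0],[0,0,0],[0,0,0],[0,0,0],[0,0,0]],"gripper":[0,0,0.4,0.7,0.8]}' 40
python3 -m crank '{"travel":[[0,0,0],[0,0,0],[0,0,0],[0,0,0],[0,0,0]],"turn":[[0,0,0],[0,0,0],[0,0,0],[0,0,0],[0,0,0]],"gripper":[0.9,0.9,0.9,0.9,0.9]}' 40
```

```text
clock: 12.1
position: [0.4761, -0.0933, 0.066]
tool_rot: [3.14, 0.0, 1.542]
force: [-0.1, -0.8, 0.6]
grip_width: 0.0435
finger_force: 0.0
clock: 12.6
position: [0.4767, -0.0934, 0.0659]
tool_rot: [3.139, 0.0, 1.542]
force: [1.0, -0.4, 8.5]
grip_width: 0.0269
finger_force: 39.1
```

```bash
python3 -m crank '{"travel":[[0,0,0.5],[0,0,1],[0,0,1.5],[0,0,1.8],[0,0,1.8]],"turn":[[0,0,0],[0,0,0],[0,0,0],[0,0,0],[0,0,0]],"gripper":[0.9,0.9,0.9,0.9,0.9]}' 50
python3 - <<'E'
from h import *
S=V("side");c,st,m=S.blob((0,0,0),(180,255,45),(248,180,276,212));print(c,st)
E
```

```text
clock: 13.1
position: [0.4765, -0.0934, 0.0838]
tool_rot: [3.139, 0.0, 1.542]
force: [5.4, -0.3, -3.7]
grip_width: 0.0262
finger_force: 50.1
[259.00847458 193.13983051] [248 180  20  24 236]
```

```bash
python3 -m crank '{"travel":[[0,0.3,0],[0,0.8,0],[0,1.4,0],[0.1,2,0],[0.1,2,0]],"turn":[[0,0,0],[0,0,0],[0,0,0],[0,0,0],[0,0,0]],"gripper":[0.9,0.9,0.9,0.9,0.9]}' 50
python3 -m crank '{"travel":[[0,0.6,0],[0,1.2,0],[0,1.8,0],[0.1,2.4,0],[0.1,3,0]],"turn":[[0,0,0],[0,0,0],[0,0,0],[0,0,0],[0,0,0]],"gripper":[0.9,0.9,0.9,0.9,0.9]}' 50
```

```text
clock: 13.65
position: [0.4772, -0.0726, 0.0834]
tool_rot: [3.14, -0.0, 1.542]
force: [5.5, 0.9, -2.4]
grip_width: 0.0266
finger_force: 50.2
clock: 14.15
position: [0.4781, -0.0436, 0.0832]
tool_rot: [3.14, 0.0, 1.541]
force: [6.9, -2.5, -4.5]
grip_width: 0.0267
finger_force: 50.1
```

```bash
python3 -m crank '{"travel":[[0.1,0.5,0],[0.1,1,0],[0.1,1.3,0],[0.15,1.4,0],[0.15,1.4,0]],"turn":[[0,0,0],[0,0,0],[0,0,0],[0,0,0],[0,0,0]],"gripper":[0.9,0.9,0.9,0.9,0.9]}' 50
python3 - <<'E'
from h import *
o=bot.observe();print(o["position"],o["force"])
S=V("side");cv2.imwrite("pics/c6.png",cv2.resize(S.im[140:260,200:340,::-1],None,fx=5,fy=5))
E
```

```text
clock: 14.65
position: [0.4788, -0.0292, 0.0828]
tool_rot: [-3.141, -0.0, 1.542]
force: [2.5, 0.2, -3.9]
grip_width: 0.0263
finger_force: 50.2
[ 0.4787813  -0.02916641  0.08284091] [ 2.51791716  0.18654144 -3.87995535]
```

View pics/c6.png

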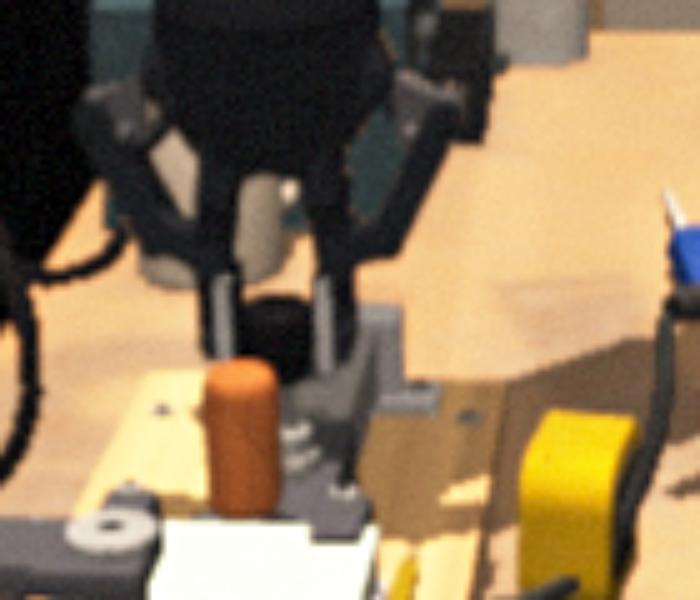

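The knob sits raised between the fingers at crop (280,330), and the stop now stands right behind the carrier. The handle top is still at px row 212, so the carrier hasn't moved. I lower the pin.

```bash
python3 -m crank '{"travel":[[0,0,-0.4],[0,0,-0.8],[0,0,-1.2],[0,0,-1.5],[0,0,-1.7]],"turn":[[0,0,0],[0,0,0],[0,0,0],[0,0,0],[0,0,0]],"gripper":[0.9,0.9,0.9,0.9,0.9]}' 50
python3 -m crank '{"travel":[[0,0,-0.1],[0,0,-0.2],[0,0,-0.2],[0,0,-0.2],[0,0,-0.2]],"turn":[[0,0,0],[0,0,0],[0,0,0],[0,0,0],[0,0,0]],"gripper":[0.9,0.9,0.9,0.9,0.9]}' 50
```

```text
clock: 15.2
position: [0.479, -0.0293, 0.0657]
tool_rot: [-3.141, 0.0, 1.542]
force: [-3.6, 0.6, 22.8]
grip_width: 0.0265
finger_force: 52.8
clock: 15.7
position: [0.4792, -0.0293, 0.0651]
tool_rot: [3.141, 0.001, 1.542]
force: [-9.7, 1.3, 38.1]
grip_width: 0.0266
finger_force: 54.5
```

```bash
python3 -m crank '{"travel":[[0.05,0,0.2],[0.05,0,0.2],[0.05,0,0.2],[0.05,0,0.2],[0.05,0,0.2]],"turn":[[0,0,0],[0,0,0],[0,0,0],[0,0,0],[0,0,0]],"gripper":[0.9,0.9,0.9,0.9,0.9]}' 50
python3 - <<'E'
from h import *
S=V("side");cv2.imwrite("pics/c7.png",cv2.resize(S.im[160:250,215:315,::-1],None,fx=6,fy=6,interpolation=cv2.INTER_CUBIC))
for P in [(.479,-.029,.119),(.479,-.029,.109),(.479,-.029,.132),(.479,-.029,.09)]: print(P,cv2.projectPoints(np.array([P]),cv2.Rodrigues(S.R)[0],S.t,S.K,S.d)[0].ravel())
E
```

```text
clock: 16.2
position: [0.479, -0.0293, 0.066]
tool_rot: [-3.141, 0.0, 1.542]
force: [-5.5, 1.0, 12.4]
grip_width: 0.0264
finger_force: 51.6
(0.479, -0.029, 0.119) [255.77784597 208.03436277]
(0.479, -0.029, 0.109) [256.00074304 213.42950688]
(0.479, -0.029, 0.132) [255.48627594 200.95207231]
(0.479, -0.029, 0.09) [256.42085587 223.55385567]
```

View pics/c7.png

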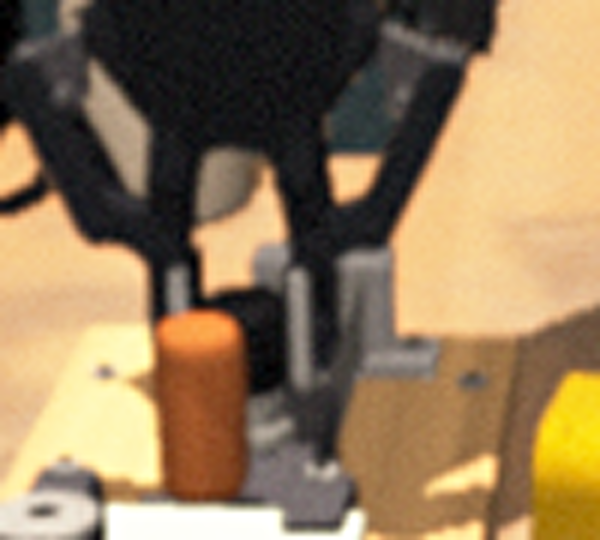

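The knob's top is at crop row 290 (px 208.3), against 208.0 expected for the pin fully home at z = 0.119. The handle top is still at row 212, so the carrier hasn't moved. I add a slight downward push and hand in.

```bash
python3 -m crank '{"travel":[[0,0,-0.1],[0,0,-0.1],[0,0,-0.1],[0,0,-0.1],[0,0,-0.1]],"turn":[[0,0,0],[0,0,0],[0,0,0],[0,0,0],[0,0,0]],"gripper":[0.9,0.9,0.9,0.9,0.9]}' 50
python3 -c "
from workcell import bot
print(bot.job_done())"
```

```text
clock: 16.75
position: [0.4792, -0.0293, 0.0654]
tool_rot: [-3.141, 0.001, 1.542]
force: [-8.6, 0.9, 26.6]
grip_width: 0.0266
finger_force: 53.4
the job is handed in; nothing more can be done
None
```

I handed the job in at 16.75 s with the carrier clicked into its next station, the stop moved 64 mm to its next hole, and the gripper still holding the knob at about 53 N with the pin fully down; the hand-in returned no verdict, so these positions come from the camera views and force readings.

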